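# Take the soap dish off the rail and drip it into the jam jar

### The job

The steel soap dish hangs on the upper rail of the rack with a loose round soap in it. Lift it up and off the rail, bring it clear, turn it level through a quarter turn so that its drip spout points sideways along the rails instead of away from them, and hold it so over the jam jar, with the tip of the spout a few centimetres above the middle of the orange funnel. Keep the dish level and the soap resting in the middle of it, untouched, all the way, leave everything else standing as it is, and finish while still holding the dish there, still and clear of the funnel.

Things in the scene. Friction and masses are not known exactly. Their poses are not given: they have to be found in the camera images.
- rack: fixed stainless rack on the sill: posts at y = -160 and +160 mm, topped by black balls up to 211 mm, carry two level rails 12 mm thick along its y axis, both at x = 0, axes 184 and 115 mm up. Flat feet reach 50 mm either way in x. Origin: on the sill midway between the posts; its -x side faces the robot.
- soap_dish: round stainless soap dish, 108 mm across, 31 mm deep, 0.18 to 0.29 kg. Origin: centre of its underside, 95 mm above the sill while hanging, z up. While it hangs its axes are parallel to the rack's and the origin lies 66.5 mm in front (-x) of the rails, within 50 mm of the rack's middle in y. Front (-x): drip spout. Back (+x): a flat strap up to hook and grip, x = 53 to 57 mm.
- dish_hook (a point): middle of the underside of the dish's hook, at (66.5, 0, 95) mm in the dish's frame; it sits on top of the upper rail. The tongue (30 mm wide, x = 57 to 76 mm, z = 95 to 99 mm) ends in a lip behind the rail down to z = 83 mm, so the dish must rise at least 15 mm before it can be drawn forward (-x).
- dish_grip (a point): centre of the dish's upright black grip, above the hook: a block 10 mm thick (dish x), 32 mm wide (dish y), 48 mm high (z from -24 to +24 mm about this point). Lies at (55, 0, 130) mm in the dish's frame, 225 mm above the sill while hanging. Nothing stands within 60 mm of it at its own height; the hook's tongue lies 31 mm below this point behind the grip.
- dish_middle (a point): where the soap's centre lies when it rests in the middle of the dish: (0, 0, 36) mm in the dish's frame. The hollow under it gets steeper outwards: 5 deg up to 14 mm from the centre, 11 deg up to 30 mm, 18 deg up to 45 mm, then the rim.
- spout_tip (a point): middle of the open end of the drip spout, on its floor: (-87, 0, 3) mm in the dish's frame; the spout's underside there is 2 mm lower, its side walls 10 mm higher.
- soap_ball: loose cream soap ball, 44 mm in diameter, 46 g, that rests in the middle of the dish and rolls easily. Origin: its centre.
- jar: clear glass jam jar, open, 74 mm across and 92 mm high, standing either left or right of the rack on the sill (its place and the white bin's are swapped at random). Origin: centre of its underside.
- funnel: orange plastic jam funnel seated loosely in the jar's mouth: mouth 112 mm across, rim 125 mm above the sill, with a small tab at the rim reaching to 77 mm from the axis. Origin: on its axis at the foot of its stem, 67 mm above the sill.
- funnel_mouth (a point): middle of the funnel's mouth, level with its rim, 125 mm above the sill.
- scrap_bin: fixed white plastic tilt-out scrap bin, 150 x 150 mm in plan (front flap ajar and reaching to x = -120 mm), 212 mm high, on the other side of the rack from the jar. Origin: centre of its underside.
- jar_lid: aluminium-coloured screw lid of the jar, 69 mm across, 13 mm high, lying beside the jar; leave it. Origin: centre of its underside.
- pot_scraper: grey hard silicone pot scraper, 85 x 60 x 11 mm, lying in front; leave it. Origin: centre of its underside.
- wooden_spoon: wooden spoon, 220 mm long, lying in front; leave it. Origin on its underside.
- dish_liquid: white bottle, 60 mm across, 190 mm high, behind the rack; leave it. Origin: centre of its underside.
- mug: white mug, 80 mm across, 92 mm high, behind the rack; leave it. Origin: centre of its underside.
- closed_jar: closed amber jar, 74 mm across, 105 mm high, behind the rack; leave it. Origin: centre of its underside.
Mind the look-alikes: they are no part of the job. What is shaped like the scrap_bin but yellow is not meant.

How it is judged:
By the outcome, as a careful person would: the job done as asked, in the order asked, and still so for the second after the job is handed in, while the arm keeps its last pose, push and grip.
It also fails if it takes over 64 s, if anything falls off the work surface, if the arm or the gripper's body presses on something with over 40 N, if the wrist force passes 120 N, or if a joint passes its speed limit or range.

### The arm

A 6-joint arm with a two-finger parallel gripper is mounted at the origin on the work surface. World frame = base frame: x ahead of the robot, y to its left, z up, the work surface at z = 0. Lengths are in m, angles in rad, forces in N, time in s.
With the tool pointing down it reaches from about 0.375 to 0.75 m from the base axis. Payload 9 kg.
Tool frame: the origin (TCP) lies on the centre line of the jaws, within the pads' length; the fingertips stand 11 mm ahead of it and the grasp point (between the pads) lies 8 mm behind it; z points along the fingers, y is the direction in which the jaws open and shut (so a half turn about z gives the same grasp; the last joint's range is limited). The gripper opens to 85 mm and grips with 20 to 120 N. Pads are 22 mm wide; open, the fingers measure 114 mm over their backs; the gripper's body (76 mm by 85 mm) begins 54 mm behind the grasp point. The pads swing forward as they close: fully open they stand 13 mm farther back than shut.
Start: joints at [1.03, 0.104, 0.097, 1.564, 0, 1.353], TCP at [0.19, 0.569, 0.242] pointing down, gripper open.
Joint ranges: [-2.99, 2.99], [-0.84, 1.86], [-1.1, 1.16], [-1.84, 2.11], [-1.51, 1.56], [-3.14, 3.14]. Speed limits (rad/s): [2.22, 2.22, 2.57, 3.14, 3.14, 3.14].

### API

Orientations are given as a unit quaternion [x, y, z, w].
In Python, from bench import telemetry, imaging, ctrl, search_frame gives the robot as it stands.
- The arm moves only by the tool arm_command, never from a script. Its argument "moves" is a list that holds one entry, the list of rows, each a list of 7 numbers: the turn, a rotation vector about the world's x, y, z in rad, then the shift along the world's x, y, z in m, then the closure in counts, from 0 (fully open) to 255 (shut). In form: [[[ax, ay, az, dx, dy, dz, grip], ...]]. A call has 1 to 8 rows; each row is the pose to reach, as a shift and turn from the pose measured when the call began; what a row does not reach only later rows make up. A row lasts 1/8 s, in which the tool goes at most 62.5 mm and 10.7 degrees, less where a joint would pass 70% of its speed; a pose out of reach is approached as far as the arm can. A call with a gripper value outside its range is refused whole. The fingers move at their own pace and stop on an object; the grip force is fixed at half the most. Time passes only in rows, so rows that repeat a pose let the fingers close. It gives the time, the measured TCP pose, the force and the opening at its end, in the units of the state.
- telemetry.read_state(): the state, without advancing time (a new reading comes with each control period).
- imaging.read_camera(name): name is "side" or "top" or "wrist"; returns the picture (384x512x3 uint8, blue, green, red); there is no depth.
- imaging.camera_model(name): a dict with "vfov" (degrees; the focal length in pixels is half the picture's height over the tangent of half this angle, whatever the lens; pixels are square), "cx", "cy" (the principal point, pixels), "dist" ([k1, k2, p1, p2, k3] as OpenCV has them; the pictures are not rectified), "extrinsics" (4x4, takes a point from camera to world coordinates). Camera axes: x right, y down, z forward; pixel columns grow to the right and rows downward; lengths in m; the calibration is good to about 2 mm. A picture is of the moment at which its call begins: read the wrist's pose just before it. camera_model takes no time and is no camera call; for the wrist camera it gives the pose at the moment of the call.
- ctrl.finish_job(): hands the job in, once; it reports no verdict.
Trained networks look in the newest picture that a camera, given by its name, has taken for a name from the list of things; names that differ only in an ending like _2 or _b are one class to them, and where a whole thing is asked for, a point or a joint stands for the part that bears it (a point fixed in the world has none). Each returns a list of dicts, best first, with "confidence" (0 to 1); they miss things now and then, are a little off and sometimes report something else, mostly with a low value. They report only what shows in the picture. A call takes as long as a camera call. They do not tell look-alikes from the thing itself.
- search_frame(camera, target): "point" ([x, y, z] in m, in world coordinates, good to about 4 mm: the middle of the surface that is visible of it).
The state is a dict: "clock": time; "joints": joint angles; "qd": joint speeds; "joint_torque": joint torques, N m; "eef_pos": TCP position; "tcp_rot": TCP orientation; "force": force on the tool from outside, world axes, zero at the start; "torque": the same for the moment, N m; "opening": finger opening in m.
Only numpy, scipy, OpenCV 4.12 (cv2) and the standard library are available. Lean on these libraries where they do the work, as an engineer would, in place of code of your own. Each camera call takes 0.05 s, during which the arm holds its last target.

## Working session

There is one attempt and no reset: what is moved stays moved. The work goes in short steps, Python scripts to look and compute and a tool call to move; the robot and the scene stay as the last step left them, time stands still between calls to the robot, and variables do not carry over. Pictures are saved under pics/ and viewed, and the job is handed in when it is done.

Besides the shell and the picture viewer there is one more tool, called after "Request:" by a JSON object that holds its "op" and its "data", one argument or row to a line. arm_command: Moves the arm, as the interface text tells. Its arguments: {"type":"object","properties":{"moves":{"type":"array"}},"required":["moves"]}

```bash
ls; mkdir -p pics
python3 - <<'E'
from bench import telemetry, imaging, ctrl, search_frame
import cv2
s=telemetry.read_state();print(s)
for c in ["side","top","wrist"]:
    im=imaging.read_camera(c);cv2.imwrite(f"pics/{c}0.png",im)
    m=imaging.camera_model(c);print(c,m)
E
```

```text
pics
{'clock': 0.0, 'joints': array([ 1.03033674e+00,  1.04689743e-01,  9.64618293e-02,  1.56391668e+00,
       -1.70171091e-05,  1.35309981e+00]), 'qd': array([-6.87588424e-04,  4.61997089e-04,  4.21103735e-04, -6.05729410e-04,
        1.22963703e-04, -5.89328162e-05]), 'joint_torque': array([ 2.44034854e-03, -5.56924009e+01,  5.03656125e+01,  1.66982878e-02,
       -2.86232416e-04, -4.20207869e-09]), 'eef_pos': array([0.19013346, 0.56873094, 0.24152383]), 'tcp_rot': array([ 1.60681901e-01,  9.87006014e-01, -6.29423701e-04, -2.41568438e-04]), 'force': array([-0.45381001, -0.49858177, -0.75126478]), 'torque': array([-0.00395426,  0.00580374,  0.00348182]), 'opening': 0.08530211756041516}
side {'vfov': 50.571780503848856, 'cx': 255.4273236072038, 'cy': 188.97982786436864, 'dist': array([-0.11571299,  0.        ,  0.        ,  0.        ,  0.        ]), 'extrinsics': array([[ 0.94381203, -0.24293864,  0.22405283,  0.27631858],
       [-0.33033042, -0.67289613,  0.66188565, -0.68958997],
       [-0.01003332, -0.69870711, -0.71533748,  0.87724919],
       [ 0.        ,  0.        ,  0.  
[... 267 characters left out ...]
.69656409e-01],
       [-9.99918200e-01,  1.27582559e-02,  9.05658253e-04,
        -2.32841480e-02],
       [-3.64969389e-03, -2.16743740e-01, -9.76221712e-01,
         1.16347047e+00],
       [ 0.00000000e+00,  0.00000000e+00,  0.00000000e+00,
         1.00000000e+00]])}
wrist {'vfov': 67.37829164102457, 'cx': 255.73250618226362, 'cy': 193.47985546074688, 'dist': array([-0.06266228,  0.        ,  0.        ,  0.        ,  0.        ]), 'extrinsics': array([[ 0.31814213,  0.9092983 ,  0.26825768,  0.12133743],
       [ 0.94804178, -0.30468064, -0.09157778,  0.59302951],
       [-0.0015386 ,  0.28345424, -0.95898453,  0.37279442],
       [ 0.        ,  0.        ,  0.        ,  1.        ]])}
```

View pics/side0.png

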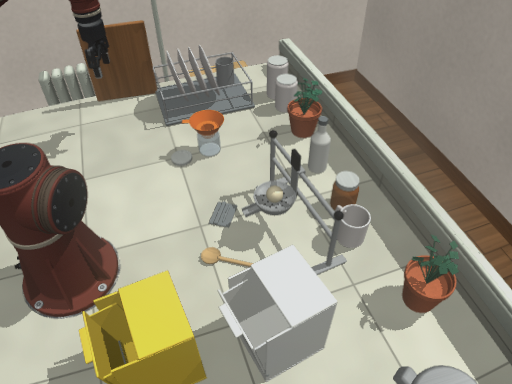

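View pics/top0.png

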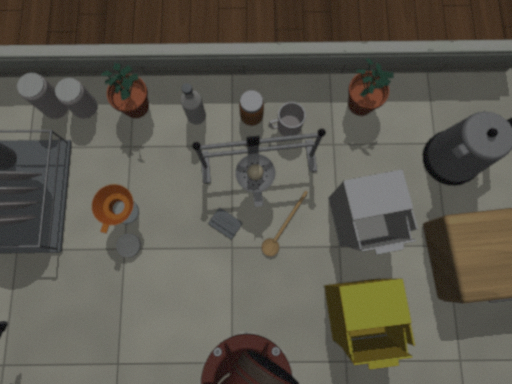

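View pics/wrist0.png

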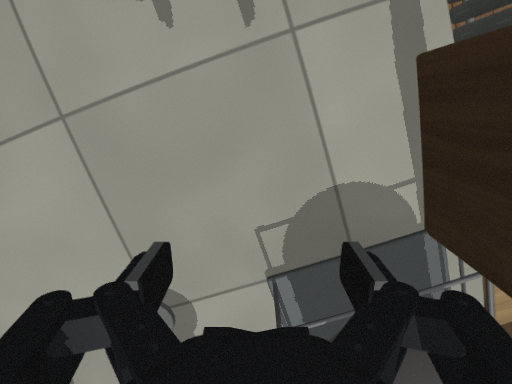

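The side view shows the dish on the rack at (275,195), the grip at (297,160), the funnel and jar at (207,125), the white bin at (278,310) and a yellow look-alike bin at (145,335). In the top view the funnel is at (113,205), the dish at (255,173) and the grip at (253,141).

```bash
cat > h.py <<'E'
import numpy as np, cv2
from bench import telemetry, imaging, ctrl, search_frame
def K(m,h=384):
    f=h/2/np.tan(np.radians(m["vfov"])/2); return np.array([[f,0,m["cx"]],[0,f,m["cy"]],[0,0,1]])
def ray(m,uv):
    p=cv2.undistortPoints(np.array([[uv]],float),K(m),m["dist"])[0,0]
    T=m["extrinsics"]; d=T[:3,:3]@np.array([p[0],p[1],1]); return T[:3,3],d/np.linalg.norm(d)
def atz(m,uv,z):
    o,d=ray(m,uv); return o+d*(z-o[2])/d[2]
def tri(rs):
    A=np.zeros((3,3));b=np.zeros(3)
    for o,d in rs:
        P=np.eye(3)-np.outer(d,d);A+=P;b+=P@o
    x=np.linalg.solve(A,b); return x,[np.linalg.norm((np.eye(3)-np.outer(d,d))@(x-o)) for o,d in rs]
def proj(m,P):
    T=np.linalg.inv(m["extrinsics"]); 
    q,_=cv2.projectPoints(np.atleast_2d(np.array(P,float)),cv2.Rodrigues(T[:3,:3])[0],T[:3,3],K(m),m["dist"]); return q[:,0]
E
python3 - <<'E'
from h import *
for c in ["side","top"]:
    imaging.read_camera(c)
    m=imaging.camera_model(c)
    for t in ["dish_grip","dish_hook","soap_ball","soap_dish","spout_tip","funnel_mouth","funnel","jar","rack","scrap_bin"]:
        r=search_frame(c,t)
        print(c,t,[(np.round(q["point"],3).tolist(),round(q["confidence"],2),proj(m,q["point"])[0].round(0).tolist()) for q in r[:3]])
    im=imaging.read_camera(c)
    if c=="side": crop=im[100:250,160:360]
    else: crop=im[110:260,80:330]
    cv2.imwrite(f"pics/{c}_crop.png",cv2.resize(crop,None,fx=3.2 if c=="top" else 4,fy=3.2 if c=="top" else 4,interpolation=cv2.INTER_CUBIC))
E
```

```text
side dish_grip [([0.56, -0.036, 0.12], 0.67, [279.0, 197.0]), ([0.755, -0.038, 0.085], 0.3, [345.0, 188.0])]
side dish_hook [([0.561, -0.033, 0.115], 0.9, [279.0, 198.0]), ([0.464, 0.371, 0.111], 0.52, [204.0, 119.0])]
side soap_ball [([0.459, 0.32, 0.05], 0.54, [208.0, 144.0]), ([0.543, -0.039, 0.146], 0.52, [273.0, 192.0])]
side soap_dish [([0.563, -0.032, 0.121], 0.98, [279.0, 195.0])]
side spout_tip [([0.555, -0.037, 0.12], 0.81, [277.0, 198.0])]
side funnel_mouth [([0.47, 0.371, 0.106], 0.57, [206.0, 120.0])]
side funnel [([0.465, 0.372, 0.108], 0.84, [204.0, 119.0])]
side jar [([0.462, 0.318, 0.048], 0.61, [209.0, 144.0])]
side rack [([0.623, -0.13, 0.122], 0.82, [317.0, 216.0]), ([0.556, -0.034, 0.12], 0.61, [277.0, 197.0]), ([0.469, 0.371, 0.108], 0.51, [205.0, 119.0])]
side scrap_bin [([0.182, -0.319, 0.189], 0.61, [142.0, 330.0])]
top dish_grip [([0.551, -0.023, 0.119], 0.79, [253.0, 172.0])]
top dish_hook [([0.548, -0.03, 0.114], 0.93, [255.0, 174.0])]
top soap_ball [([0.551, -0.024, 0.115], 0.74, [253.0, 173.0])]
top soap_dish [([0.552, -0.028, 0.12], 0.71, [255.0, 172.0])]
top spout_tip [([0.557, -0.03, 0.117], 0.73, [255.0, 170.0])]
top funnel_mouth [([0.47, 0.368, 0.102], 0.79, [109.0, 205.0])]
top funnel [([0.472, 0.366, 0.107], 0.93, [109.0, 204.0])]
top jar [([0.466, 0.332, 0.018], 0.78, [131.0, 211.0])]
top rack [([0.614, -0.056, 0.118], 0.97, [265.0, 150.0])]
top scrap_bin [([0.173, -0.3, 0.191], 0.97, [374.0, 320.0]), ([0.43, -0.333, 0.195], 0.82, [380.0, 211.0])]
```

View pics/side_crop.png

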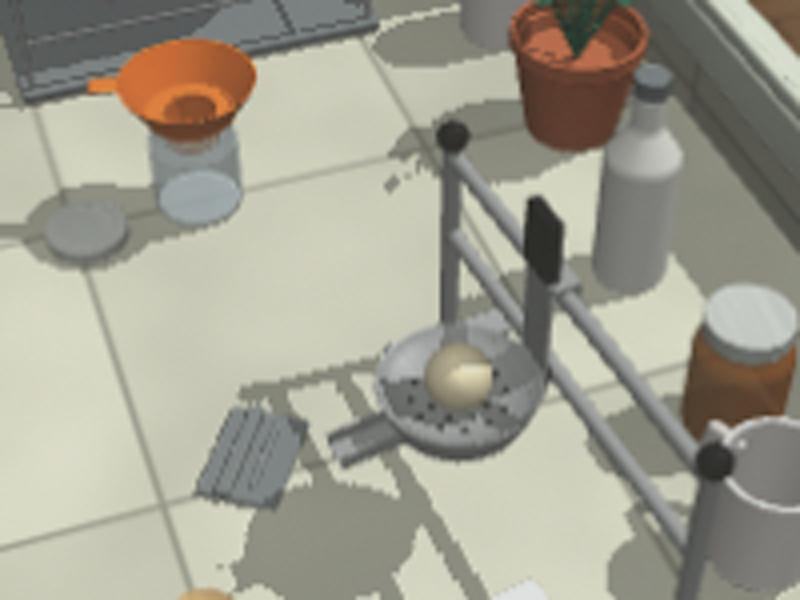

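View pics/top_crop.png

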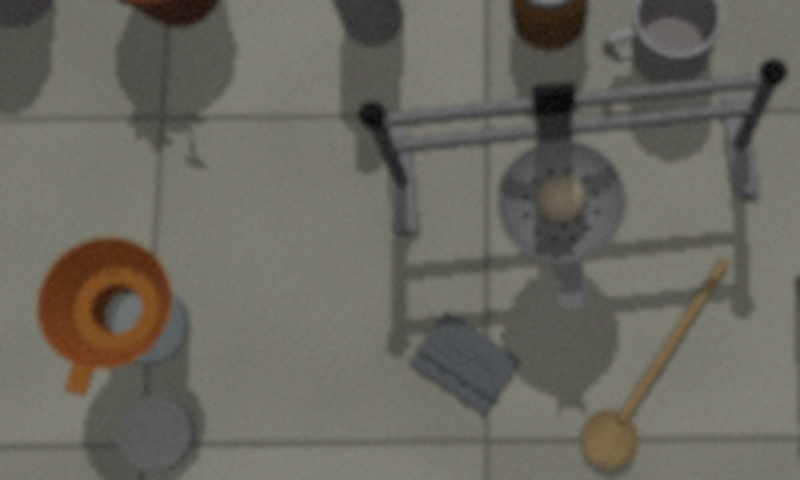

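The networks return points on the whole dish rather than the grip, so I'll triangulate the grip, balls, funnel rim and soap from my own pixels.

Run:
```python
from h import *
S=imaging.camera_model("side");T=imaging.camera_model("top")
s=lambda u,v:(160+(u+.5)/4-.5,100+(v+.5)/4-.5); t=lambda u,v:(80+(u+.5)/3.2-.5,110+(v+.5)/3.2-.5)
pts={"ballL":(s(453,136),t(372,114)),"ballR":(s(715,461),t(772,72)),"soap":(s(459,377),t(561,198)),
"funnel_rim_c":(s(187,90),t(105,301)),"spout":(s(345,450),t(571,300))}
R={}
for k,(a,b) in pts.items():
    R[k],e=tri([ray(S,a),ray(T,b)]);print(k,R[k].round(4),np.round(e,4))
# grip top face centre in top image, using height .249
print("grip top",atz(T,t(554,96),.249), "front side", atz(S,s(543,240),.225))
d=R["ballR"]-R["ballL"];print("len",np.linalg.norm(d),"rack yaw deg",np.degrees(np.arctan2(d[0],-d[1])))
m=(R["ballL"]+R["ballR"])/2;print("rack mid",m)
# funnel rim ellipse fits on the plane z=.125
for c,M in (("side",S),("top",T)):
    im=imaging.read_camera(c);h=cv2.cvtColor(im,cv2.COLOR_BGR2HSV)
    k=cv2.inRange(h,(3,150,60),(18,255,255))
    n,l,st,ce=cv2.connectedComponentsWithStats(k)
    for i in range(1,n):
        if st[i,4]>200: print(c,st[i],ce[i])
    print(search_frame(c,"funnel")[0]["point"])
```

```text
ballL [0.6027 0.1206 0.1976] [0.0001 0.0001]
ballR [ 0.6343 -0.1984  0.1977] [0.0005 0.0005]
soap [ 0.5508 -0.0288  0.1276] [0.0001 0.0001]
funnel_rim_c [0.4701 0.3549 0.1085] [0.0015 0.0015]
spout [ 0.4703 -0.0363  0.096 ] [0.0005 0.0005]
grip top [ 0.59752624 -0.02393502  0.249     ] front side [ 0.60407672 -0.0253183   0.225     ]
len 0.32054412719548925 rack yaw deg 5.650295653275629
rack mid [ 0.61850974 -0.03886849  0.19764681]
side [182 110  42  21 597] [205.38190955 119.98157454]
[0.464, 0.3717, 0.1051]
top [  93  185   40   47 1105] [111.0280543  204.94208145]
[0.4731, 0.3649, 0.1075]
```

Everything agrees: ball spacing is 320.5 mm, rack yaw is +5.65°, and the dish sits 66.4 mm in front of the rails. The grip centre should be at about (0.6055, -0.0234). There is only one orange funnel, at side (207,125), and one dish. I'll go up and over, looking at the funnel on the way.

Request:
{"op": "arm_command", "data": {
  "moves": [
    [[0, 0, 0.05, 0.01, -0.01, 0.03, 0], [0, 0, 0.2, 0.03, -0.03, 0.06, 0], [0, 0, 0.35, 0.06, -0.06, 0.09, 0], [0, 0, 0.5, 0.09, -0.09, 0.12, 0], [0, 0, 0.65, 0.12, -0.12, 0.14, 0], [0, 0, 0.8, 0.15, -0.16, 0.15, 0], [0, 0, 0.95, 0.18, -0.2, 0.15, 0], [0, 0, 1.0, 0.2, -0.22, 0.15, 0]]
  ]
}}

```text
clock: 2.55
eef_pos: [0.3915, 0.3473, 0.3927]
tcp_rot: [-0.333, 0.943, -0.0, 0.0]
force: [-0.1, 0.2, -1.4]
opening: 0.085
```

Run:
```python
from h import *
s=telemetry.read_state();print(s["clock"],s["eef_pos"],s["joints"].round(3))
m=imaging.camera_model("wrist");im=imaging.read_camera("wrist");cv2.imwrite("pics/wrist1.png",im)
np.savez("w1.npz",**{k:np.array(v) for k,v in m.items()})
print(search_frame("wrist","funnel")[:1], proj(m,[[.47,.36,.125]]))
```

```text
2.55 [0.39154614 0.34725657 0.39269831] [ 0.475 -0.035  0.235  1.84  -0.    -0.203]
[{'point': [0.4774, 0.354, 0.108], 'confidence': 0.97}] [[228.27895661 208.44160329]]
```

View pics/wrist1.png

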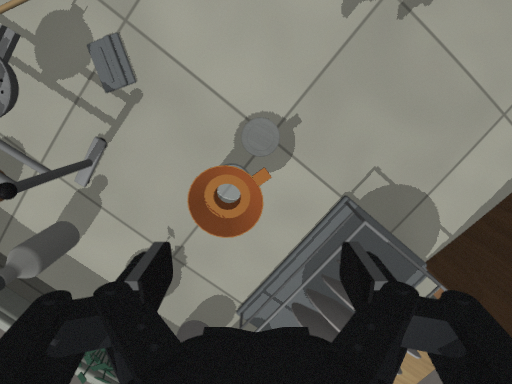

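The wrist view shows the funnel's rim circle centred at about (226,202), with the tab at (265,176) and the lid at (260,137).

Run:
```python
from h import *
S=imaging.camera_model("side");T=imaging.camera_model("top")
W=dict(np.load("w1.npz"))
t=lambda u,v:(80+(u+.5)/3.2-.5,110+(v+.5)/3.2-.5)
from scipy.optimize import minimize
# optimise rim circle: contour pixels to projected rim
a=np.linspace(0,2*np.pi,180,endpoint=False)
imgs={"wrist":cv2.imread("pics/wrist1.png"),"top":cv2.imread("pics/top0.png"),"side":cv2.imread("pics/side0.png")}
def mask(im):
    h=cv2.cvtColor(im,cv2.COLOR_BGR2HSV);k=cv2.inRange(h,(3,140,50),(20,255,255))
    n,l,st,ce=cv2.connectedComponentsWithStats(k)
    return l,st
boxes={"wrist":(180,160,280,245),"top":(85,178,140,236),"side":(175,105,230,140)}
res={}
for c,M in (("wrist",W),("top",T),("side",S)):
    x0,y0,x1,y1=boxes[c]
    h=cv2.cvtColor(imgs[c],cv2.COLOR_BGR2HSV);k=cv2.inRange(h,(3,140,50),(20,255,255))
    b=np.zeros_like(k);b[y0:y1,x0:x1]=k[y0:y1,x0:x1]
    b=cv2.morphologyEx(b,cv2.MORPH_CLOSE,np.ones((3,3)))
    cs,_=cv2.findContours(b,cv2.RETR_EXTERNAL,cv2.CHAIN_APPROX_NONE);p=max(cs,key=cv2.contourArea)[:,0].astype(float)
    def cost(q):
        P=np.c_[q[0]+.056*np.cos(a),q[1]+.056*np.sin(a),np.full(180,.125)]
        r=proj(M,P); d=np.linalg.norm(p[:,None]-r[None],axis=2).min(1)
        return np.sum(np.minimum(d,2.0)**1)
    best=min((minimize(cost,[.47+i,.36+j],method="Nelder-Mead") for i in(-.01,0,.01) for j in(-.01,0,.01)),key=lambda r:r.fun)
    print(c,best.x.round(4),best.fun/len(p))
print("wrist centre@.125",atz(W,(226,202),.125),"top",atz(T,t(104.5,303),.125))
print("tri",tri([ray(W,(226,202)),ray(T,t(104.5,303))]))
```

```text
wrist [0.464  0.3525] 1.2955068697454273
top [0.4644 0.3452] 1.2706103043992651
side [0.4648 0.3453] 0.7877348463746899
wrist centre@.125 [0.46416525 0.35138636 0.125     ] top [0.46683574 0.34927258 0.125     ]
tri (array([0.46851319, 0.35310348, 0.11333681]), [np.float64(0.0006069583594533226), np.float64(0.0006069583594532557)])
```

Request:
{"op": "arm_command", "data": {
  "moves": [
    [[0, 0, 0.05, 0.01, -0.02, 0.0, 0], [0, 0, 0.2, 0.04, -0.07, 0.0, 0], [0, 0, 0.35, 0.07, -0.12, 0.0, 0], [0, 0, 0.5, 0.1, -0.18, 0.0, 0], [0, 0, 0.65, 0.13, -0.24, 0.0, 0], [0, 0, 0.8, 0.16, -0.29, 0.0, 0], [0, 0, 0.92, 0.19, -0.34, -0.01, 0], [0, 0, 0.99, 0.21, -0.36, -0.02, 0]]
  ]
}}

```text
clock: 3.65
eef_pos: [0.6031, -0.0149, 0.3713]
tcp_rot: [0.74, -0.673, 0.0, 0.0]
force: [-0.5, -0.2, 0.2]
opening: 0.0853
```

Run:
```python
from h import *
s=telemetry.read_state();print(s["clock"],s["eef_pos"],s["joints"].round(3),s["qd"].round(3))
m=imaging.camera_model("wrist");im=imaging.read_camera("wrist");cv2.imwrite("pics/wrist2.png",im)
np.savez("w2.npz",**{k:np.array(v) for k,v in m.items()})
print(proj(m,[[.6055,-.0234,.249],[.6055,-.0234,.225],[.5508,-.0288,.131]]))
```

```text
3.65 [ 0.60308174 -0.01494409  0.37133967] [-0.241  0.195  0.436  1.811 -0.    -1.906] [-0.186  0.444  0.341 -0.098  0.011 -0.735]
[[253.53902619 180.16476583]
 [253.71138361 174.34778806]
 [296.44432936 158.3000783 ]]
```

View pics/wrist2.png

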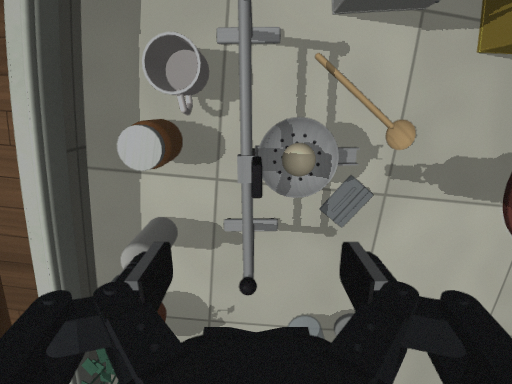

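Request:
{"op": "arm_command", "data": {
  "moves": [
    [[0, 0, 0.004, 0.0024, -0.0085, -0.01, 100], [0, 0, 0.004, 0.0024, -0.0085, -0.03, 100], [0, 0, 0.004, 0.0024, -0.0085, -0.04, 100], [0, 0, 0.004, 0.0024, -0.0085, -0.04, 100], [0, 0, 0.004, 0.0024, -0.0085, -0.04, 100], [0, 0, 0.004, 0.0024, -0.0085, -0.04, 100]]
  ]
}}

```text
clock: 4.45
eef_pos: [0.607, -0.0248, 0.3296]
tcp_rot: [0.742, -0.671, -0.0, 0.0]
force: [0.6, 0.0, 0.1]
opening: 0.0521
```

Run:
```python
from h import *
s=telemetry.read_state();print(s["clock"],s["eef_pos"],s["tcp_rot"].round(4),s["qd"].round(3),s["opening"])
m=imaging.camera_model("wrist");im=imaging.read_camera("wrist")
np.savez("w3.npz",**{k:np.array(v) for k,v in m.items()})
cv2.imwrite("pics/wrist3.png",im)
cv2.imwrite("pics/wrist3c.png",cv2.resize(im[100:300,180:380],None,fx=3,fy=3,interpolation=cv2.INTER_CUBIC))
c,sn=np.cos(np.radians(5.65)),np.sin(np.radians(5.65))
for dz in(.024,-.024):
  for a,b in((-.005,-.016),(-.005,.016),(.005,.016),(.005,-.016)):
    print(dz,proj(m,[.6055+a*c-b*sn,-.0234+a*sn+b*c,.225+dz])[0].round(1))
```

```text
4.45 [ 0.60695416 -0.02482186  0.32964777] [ 7.416e-01 -6.708e-01 -1.000e-04  4.000e-04] [-0.003  0.004 -0.002 -0.002 -0.001 -0.001] 0.05212941171568991
0.024 [263.5 185.9]
0.024 [263.1 224.9]
0.024 [250.5 224.9]
0.024 [250.3 185.8]
-0.024 [262.1 172.4]
-0.024 [261.9 205.4]
-0.024 [251.3 205.4]
-0.024 [251.2 172.4]
```

View pics/wrist3c.png

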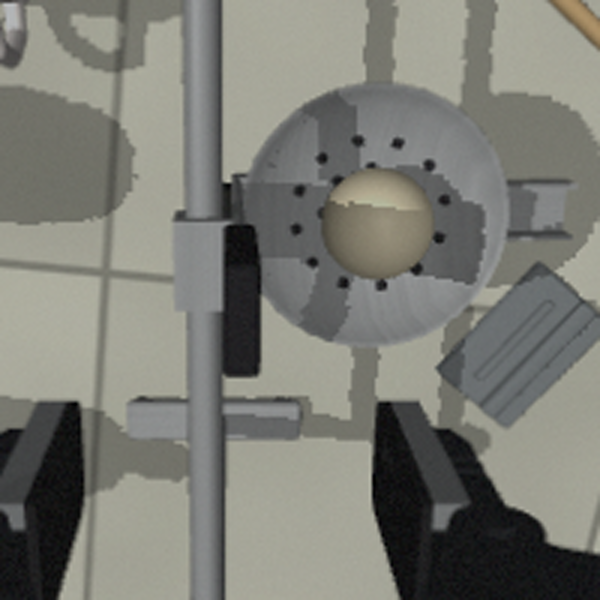

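The crop shows the grip's top face at columns 254–267, centre 260.3. The jaws' mid-plane is at about 256.2, so the grip lies about 3 mm further towards the robot. I'll correct that, go lower and look again.

Request:
{"op": "arm_command", "data": {
  "moves": [
    [[0, 0, 0, -0.001, 0.001, -0.01, 100], [0, 0, 0, -0.0032, 0.001, -0.025, 130], [0, 0, 0, -0.0032, 0.001, -0.045, 130], [0, 0, 0, -0.0032, 0.001, -0.052, 130], [0, 0, 0, -0.0032, 0.001, -0.052, 130], [0, 0, 0, -0.0032, 0.001, -0.052, 130]]
  ]
}}

```text
clock: 5.25
eef_pos: [0.604, -0.024, 0.2783]
tcp_rot: [0.742, -0.671, 0.0, 0.0]
force: [-0.2, -0.5, -0.9]
opening: 0.0421
```

Run:
```python
from h import *
s=telemetry.read_state();print(s["clock"],s["eef_pos"],s["tcp_rot"].round(4),s["qd"].round(3),s["opening"])
m=imaging.camera_model("wrist");im=imaging.read_camera("wrist")
cv2.imwrite("pics/wrist4.png",im)
cv2.imwrite("pics/wrist4c.png",cv2.resize(im[130:330,160:360],None,fx=3,fy=3,interpolation=cv2.INTER_CUBIC))
```

```text
5.25 [ 0.60399699 -0.02395551  0.27827202] [ 7.416e-01 -6.709e-01  2.000e-04  2.000e-04] [ 0.002 -0.002  0.004 -0.     0.     0.001] 0.04214980034635832
```

View pics/wrist4c.png

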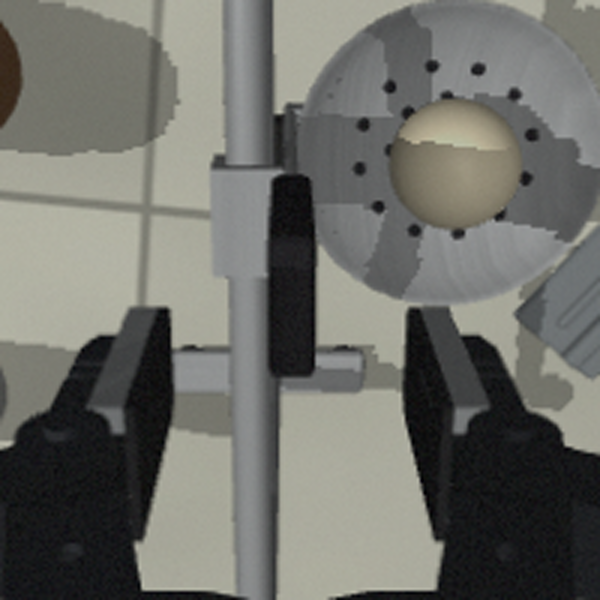

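Request:
{"op": "arm_command", "data": {
  "moves": [
    [[0, 0, 0, -0.0009, 0.0004, -0.012, 130], [0, 0, 0, -0.0009, 0.0004, -0.027, 130], [0, 0, 0, -0.0009, 0.0004, -0.042, 130], [0, 0, 0, -0.0009, 0.0004, -0.055, 130], [0, 0, 0, -0.0009, 0.0004, -0.061, 150], [0, 0, 0, -0.0009, 0.0004, -0.061, 170], [0, 0, 0, -0.0009, 0.0004, -0.061, 190], [0, 0, 0, -0.0009, 0.0004, -0.061, 195]]
  ]
}}

```text
clock: 6.3
eef_pos: [0.6035, -0.0236, 0.218]
tcp_rot: [0.742, -0.671, 0.001, -0.0]
force: [-0.9, 0.0, 0.5]
opening: 0.0199
```

Run:
```python
from h import *
s=telemetry.read_state();print(s["clock"],s["eef_pos"],s["tcp_rot"].round(4),s["force"],s["opening"])
m=imaging.camera_model("wrist");im=imaging.read_camera("wrist")
cv2.imwrite("pics/wrist5.png",im)
cv2.imwrite("pics/wrist5c.png",cv2.resize(im[130:330,160:360],None,fx=3,fy=3,interpolation=cv2.INTER_CUBIC))
```

```text
6.3 [ 0.60347496 -0.02364505  0.21797572] [ 7.416e-01 -6.708e-01  8.000e-04 -1.000e-04] [-0.87002996  0.00211759  0.47894417] 0.019885017475487914
```

View pics/wrist5c.png

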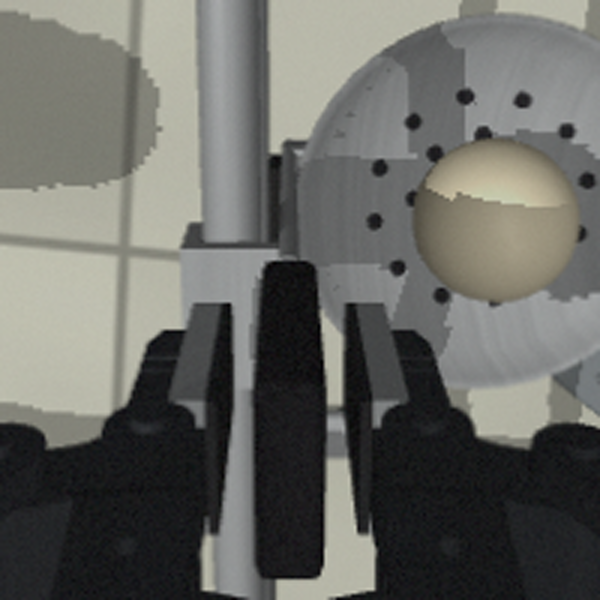

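The grip now sits between the pads, within about 0.5 mm of centre. I'll nudge and close gently.

Request:
{"op": "arm_command", "data": {
  "moves": [
    [[0, 0, 0, -0.0005, 0, 0, 205], [0, 0, 0, -0.0005, 0, 0, 213], [0, 0, 0, -0.0005, 0, 0, 218], [0, 0, 0, -0.0005, 0, 0, 223], [0, 0, 0, -0.0005, 0, 0, 228], [0, 0, 0, -0.0005, 0, 0, 233], [0, 0, 0, -0.0005, 0, 0, 240], [0, 0, 0, -0.0005, 0, 0, 255]]
  ]
}}

```text
clock: 7.35
eef_pos: [0.6031, -0.0236, 0.2179]
tcp_rot: [0.742, -0.671, 0.001, -0.0]
force: [4.3, 1.1, -0.5]
opening: 0.0092
```

Request:
{"op": "arm_command", "data": {
  "moves": [
    [[0, 0, 0, 0, 0, 0, 255], [0, 0, 0, 0, 0, 0, 255], [0, 0, 0, 0, 0, 0, 255]]
  ]
}}

```text
clock: 7.72
eef_pos: [0.6032, -0.0236, 0.218]
tcp_rot: [0.742, -0.671, 0.001, -0.0]
force: [4.0, 0.5, -0.2]
opening: 0.0093
```

Run:
```python
from h import *
s=telemetry.read_state();print(s["clock"],s["eef_pos"],s["tcp_rot"].round(4),s["force"],s["torque"],s["opening"])
im=imaging.read_camera("wrist")
cv2.imwrite("pics/wrist6.png",im)
cv2.imwrite("pics/side6c.png",cv2.resize(imaging.read_camera("side")[100:250,200:350],None,fx=4,fy=4))
```

```text
7.725 [ 0.6031826  -0.02358964  0.21798639] [ 7.416e-01 -6.708e-01  9.000e-04 -3.000e-04] [ 4.04492378  0.47741372 -0.19616646] [ 0.1016403  -0.62667436 -0.02029656] 0.009271600544310567
```

View pics/wrist6.png

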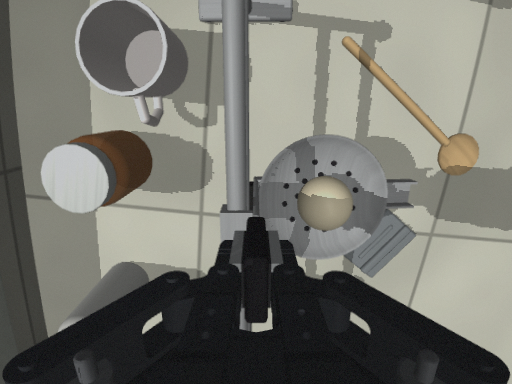

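View pics/side6c.png

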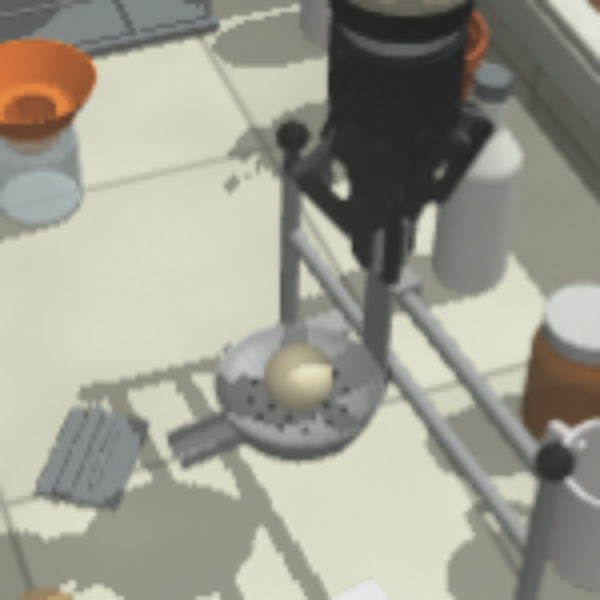

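Request:
{"op": "arm_command", "data": {
  "moves": [
    [[0, 0, 0, 0.0003, 0, 0.001, 255], [0, 0, 0, 0.0005, 0, 0.002, 255], [0, 0, 0, 0.0005, 0, 0.004, 255], [0, 0, 0, 0.0005, 0, 0.006, 255], [0, 0, 0, 0.0005, 0, 0.008, 255], [0, 0, 0, 0.0005, 0, 0.009, 255], [0, 0, 0, 0.0005, 0, 0.01, 255], [0, 0, 0, 0.0005, 0, 0.01, 255]]
  ]
}}

```text
clock: 8.82
eef_pos: [0.6037, -0.0236, 0.2283]
tcp_rot: [0.742, -0.671, 0.001, -0.0]
force: [-2.7, -0.1, -1.9]
opening: 0.0092
```

Run:
```python
from h import *
s=telemetry.read_state();print(s["clock"],s["eef_pos"],s["tcp_rot"].round(4),s["force"],s["torque"],s["opening"])
im=imaging.read_camera("wrist")
cv2.imwrite("pics/wrist7.png",im[80:384,150:480])
cv2.imwrite("pics/side7c.png",cv2.resize(imaging.read_camera("side")[100:250,200:350],None,fx=4,fy=4))
```

```text
8.825 [ 0.60374009 -0.02363192  0.22827862] [ 7.416e-01 -6.708e-01  1.100e-03 -3.000e-04] [-2.65473143 -0.06312058 -1.88099162] [ 0.02335896  0.17648497 -0.01517877] 0.009228955094951911
```

View pics/wrist7.png

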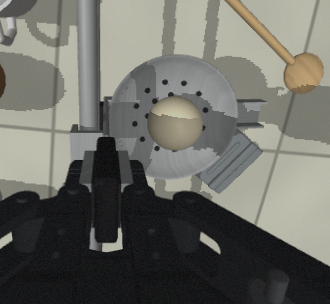

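View pics/side7c.png

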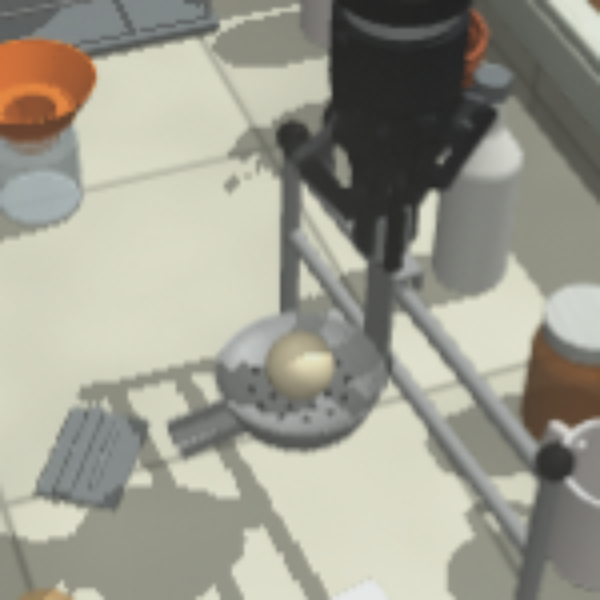

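The dish is off and level, with the soap centred at crop (175,122). A slight x force suggests light contact with the lower rail, so I'll ease forward 0.3 mm and lift clear of the lip.

Request:
{"op": "arm_command", "data": {
  "moves": [
    [[0, 0, 0, -0.0003, 0, 0.001, 255], [0, 0, 0, -0.0003, 0, 0.003, 255], [0, 0, 0, -0.0003, 0, 0.006, 255], [0, 0, 0, -0.0003, 0, 0.01, 255], [0, 0, 0, -0.0003, 0, 0.014, 255], [0, 0, 0, -0.0003, 0, 0.018, 255], [0, 0, 0, -0.0003, 0, 0.021, 255], [0, 0, 0, -0.0003, 0, 0.023, 255]]
  ]
}}

```text
clock: 9.93
eef_pos: [0.6035, -0.0237, 0.2515]
tcp_rot: [0.742, -0.671, 0.001, -0.0]
force: [-0.1, -0.5, -2.6]
opening: 0.0091
```

Request:
{"op": "arm_command", "data": {
  "moves": [
    [[0, 0, 0, 0, 0, 0.002, 255], [0, 0, 0, 0, 0, 0.005, 255], [0, 0, 0, 0, 0, 0.01, 255], [0, 0, 0, 0, 0, 0.016, 255], [0, 0, 0, 0, 0, 0.022, 255], [0, 0, 0, 0, 0, 0.027, 255], [0, 0, 0, 0, 0, 0.03, 255], [0, 0, 0, 0, 0, 0.031, 255]]
  ]
}}

```text
clock: 10.92
eef_pos: [0.6033, -0.0237, 0.2824]
tcp_rot: [0.742, -0.671, 0.001, -0.0]
force: [-2.0, -0.7, -4.5]
opening: 0.0093
```

```bash
cat > look.py <<'E'
from h import *
import sys
n=sys.argv[1]
s=telemetry.read_state();print(s["clock"],s["eef_pos"].round(4),s["tcp_rot"].round(4),s["force"].round(1),s["torque"].round(2),s["joints"].round(2),s["opening"])
w=imaging.read_camera("wrist")[80:384,150:480]
d=imaging.read_camera("side")[60:250,160:370]
d=cv2.resize(d,None,fx=304/190,fy=304/190,interpolation=cv2.INTER_CUBIC)
cv2.imwrite(f"pics/b{n}.png",np.hstack([w,d]))
E
python3 look.py 1
```

```text
10.925 [ 0.6033 -0.0237  0.2824] [ 7.416e-01 -6.708e-01  9.000e-04 -2.000e-04] [-2.  -0.7 -4.5] [-0.03  0.38  0.01] [-0.26  0.13  0.2   1.64 -0.   -1.93] 0.00932488444821911
```

View pics/b1.png

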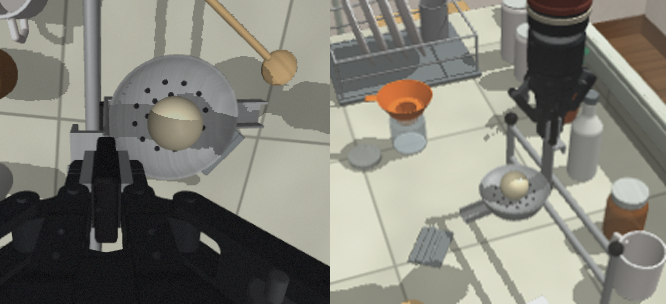

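Lifted 64 mm, level, soap centred. The light contact remains, most likely the stand-off touching the rail, so I'll draw straight forward away from the rails.

Request:
{"op": "arm_command", "data": {
  "moves": [
    [[0, 0, 0, -0.001, 0, 0, 255], [0, 0, 0, -0.002, 0, 0, 255], [0, 0, 0, -0.004, 0, 0, 255], [0, 0, 0, -0.007, -0.001, 0, 255], [0, 0, 0, -0.011, -0.001, 0, 255], [0, 0, 0, -0.015, -0.0015, 0, 255], [0, 0, 0, -0.018, -0.002, 0, 255], [0, 0, 0, -0.02, -0.002, 0, 255]]
  ]
}}

```text
clock: 12.02
eef_pos: [0.5831, -0.0257, 0.2825]
tcp_rot: [0.742, -0.671, 0.001, -0.0]
force: [-0.4, 0.4, -3.8]
opening: 0.0093
```

```bash
python3 look.py 2
```

```text
12.025 [ 0.5831 -0.0257  0.2825] [ 7.416e-01 -6.709e-01  1.000e-03 -2.000e-04] [-0.4  0.4 -3.8] [-0.01 -0.02 -0.03] [-0.27  0.06  0.13  1.63 -0.   -1.94] 0.009312967280752716
```

View pics/b2.png

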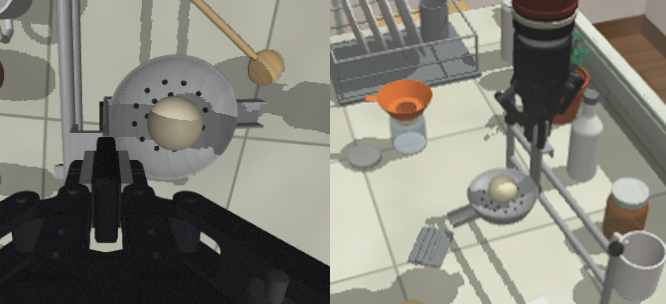

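Free of the rack: the x force and moment are gone, the vertical force of 3.8 N matches the dish, and the soap is centred. Next I'll draw it further clear.

Request:
{"op": "arm_command", "data": {
  "moves": [
    [[0, 0, 0, -0.002, 0, 0, 255], [0, 0, 0, -0.008, -0.001, 0, 255], [0, 0, 0, -0.018, -0.002, 0, 255], [0, 0, 0, -0.032, -0.003, 0, 255], [0, 0, 0, -0.048, -0.005, 0, 255], [0, 0, 0, -0.064, -0.006, 0, 255], [0, 0, 0, -0.076, -0.0075, 0, 255], [0, 0, 0, -0.083, -0.008, 0, 255]]
  ]
}}

```text
clock: 13.12
eef_pos: [0.4996, -0.0338, 0.2827]
tcp_rot: [0.742, -0.671, 0.001, -0.0]
force: [0.2, -0.7, -2.4]
opening: 0.0096
```

Request:
{"op": "arm_command", "data": {
  "moves": [
    [[0, 0, -0.02, -0.001, 0.002, 0, 255], [0, 0, -0.07, -0.002, 0.008, 0, 255], [0, 0, -0.15, -0.003, 0.018, 0, 255], [0, 0, -0.25, -0.004, 0.03, 0, 255], [0, 0, -0.35, -0.005, 0.042, 0, 255], [0, 0, -0.43, -0.006, 0.052, 0, 255], [0, 0, -0.49, -0.0065, 0.058, 0, 255], [0, 0, -0.52, -0.007, 0.06, 0, 255]]
  ]
}}

```text
clock: 14.12
eef_pos: [0.4927, 0.0266, 0.2827]
tcp_rot: [-0.544, 0.839, -0.001, 0.0]
force: [0.2, -0.1, -2.5]
opening: 0.0092
```

```bash
python3 look.py 3
```

```text
14.125 [0.4927 0.0266 0.2827] [-0.5437  0.8393 -0.0013  0.    ] [ 0.2 -0.1 -2.5] [-0.03 -0.07 -0.04] [-0.21 -0.21 -0.13  1.65 -0.   -1.36] 0.009153105235175076
```

View pics/b3.png

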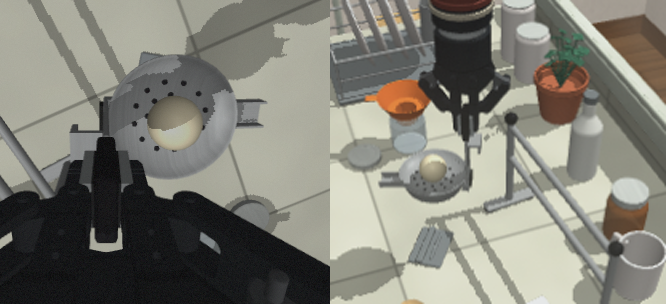

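The turn has begun and the soap stays in the middle at crop (176,123). Continuing.

Request:
{"op": "arm_command", "data": {
  "moves": [
    [[0, 0, -0.02, -0.001, 0.003, 0, 255], [0, 0, -0.07, -0.002, 0.01, 0, 255], [0, 0, -0.15, -0.003, 0.021, 0, 255], [0, 0, -0.25, -0.004, 0.035, 0, 255], [0, 0, -0.35, -0.005, 0.05, 0, 255], [0, 0, -0.43, -0.006, 0.063, 0, 255], [0, 0, -0.49, -0.0065, 0.072, 0, 255], [0, 0, -0.52, -0.007, 0.076, 0, 255]]
  ]
}}

```text
clock: 15.22
eef_pos: [0.4856, 0.1027, 0.2826]
tcp_rot: [-0.309, 0.951, -0.001, -0.0]
force: [-0.2, -0.1, -3.4]
opening: 0.0094
```

Request:
{"op": "arm_command", "data": {
  "moves": [
    [[0, 0, -0.02, -0.001, 0.003, 0, 255], [0, 0, -0.07, -0.002, 0.01, 0, 255], [0, 0, -0.15, -0.003, 0.021, 0, 255], [0, 0, -0.25, -0.004, 0.035, 0, 255], [0, 0, -0.35, -0.005, 0.05, 0, 255], [0, 0, -0.43, -0.006, 0.063, 0, 255], [0, 0, -0.49, -0.0065, 0.072, 0, 255], [0, 0, -0.52, -0.007, 0.076, 0, 255]]
  ]
}}

```text
clock: 16.23
eef_pos: [0.4785, 0.1791, 0.2826]
tcp_rot: [-0.054, 0.999, -0.001, -0.001]
force: [-0.2, 0.4, -2.5]
opening: 0.0095
```

```bash
python3 look.py 4
python3 - <<'E'
from h import *
cv2.imwrite("pics/top4.png",cv2.resize(imaging.read_camera("top")[110:260,70:270],None,fx=4,fy=4,interpolation=cv2.INTER_CUBIC))
cv2.imwrite("pics/side4.png",cv2.resize(imaging.read_camera("side")[90:210,150:310],None,fx=5,fy=5,interpolation=cv2.INTER_CUBIC))
E
```

```text
16.225 [0.4785 0.1791 0.2826] [-5.390e-02  9.985e-01 -1.100e-03 -8.000e-04] [-0.2  0.4 -2.5] [-0.16 -0.06  0.01] [ 0.1  -0.15 -0.08  1.64 -0.   -0.  ] 0.009481354172774195
```

View pics/b4.png

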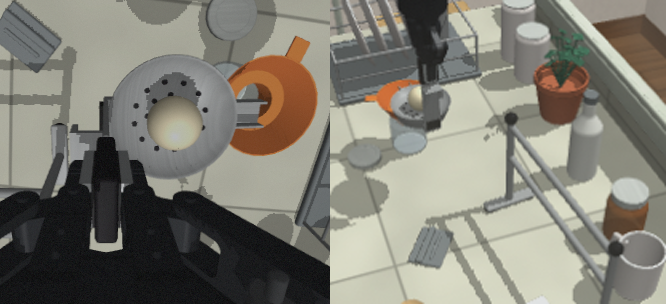

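View pics/top4.png

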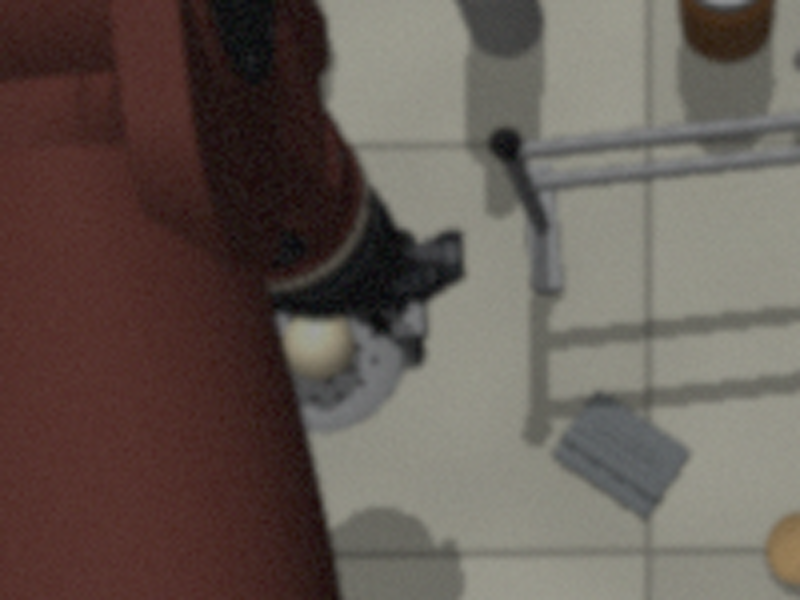

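View pics/side4.png

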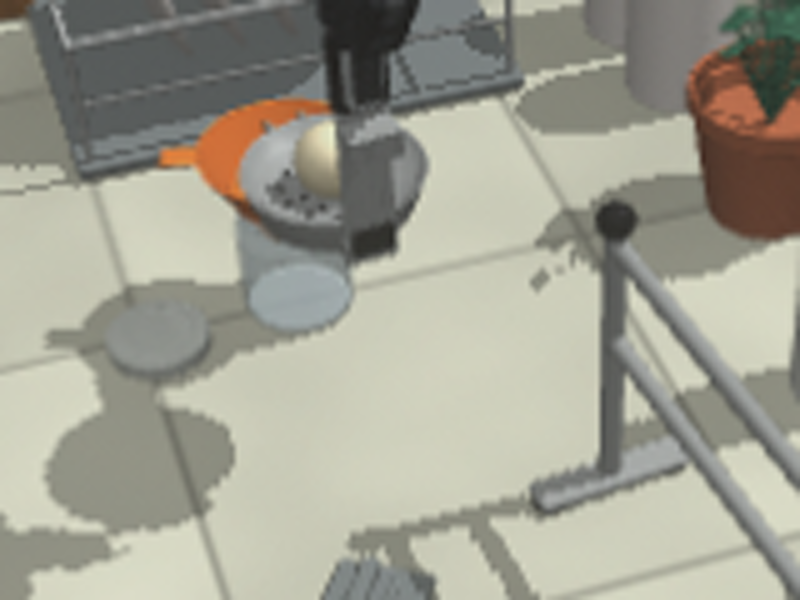

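Spout points to +y over the funnel. I'll overlay the model (rim, spout tip) on the wrist picture to refine the last few centimetres.

```bash
cat > ov.py <<'E'
from h import *
import sys
from scipy.spatial.transform import Rotation as R
from scipy.optimize import minimize
s=telemetry.read_state();m=imaging.camera_model("wrist");im=imaging.read_camera("wrist")
Rt=R.from_quat(s["tcp_rot"]).as_matrix(); p=s["eef_pos"]
# dish axes: tool y = -dish x at grasp ; grasp point 8mm behind TCP
dx=Rt[:,1]; dz=-Rt[:,2]; dy=np.cross(dz,-dx)
g=p-0.008*Rt[:,2]; g[2]+=0.0  # grip centre
D=np.c_[-dx,dy,dz] if False else np.c_[Rt[:,1]*-1,dy,dz]
print("dish x",D[:,0].round(4),"dish z",D[:,2].round(4))
f=lambda q:g+D@(np.array(q)-np.array([.055,0,.130]))
a=np.linspace(0,2*np.pi,90,endpoint=False)
print("tip",f([-.087,0,.003]).round(4),"origin",f([0,0,0]).round(4))
o=cv2.resize(im,None,fx=3,fy=3,interpolation=cv2.INTER_CUBIC)
def dots(P,c):
    for q in proj(m,P): cv2.circle(o,tuple(int(round(v)) for v in (q+.5)*3-.5),2,c,-1)
F=[float(v) for v in sys.argv[2:4]]
dots(np.c_[F[0]+.056*np.cos(a),F[1]+.056*np.sin(a),np.full(90,.125)],(255,0,0))
dots([[F[0],F[1],.125]],(255,0,0))
dots([f([-.087,y,z]) for y in(-.01,0,.01) for z in(.003,.013)],(0,0,255))
dots([f([.054*np.cos(t),.054*np.sin(t),.031]) for t in a],(0,255,0))
dots([f([.022*np.cos(t),.022*np.sin(t),.036]) for t in a],(0,255,255))
x0,y0=int(sys.argv[4]),int(sys.argv[5])
cv2.imwrite(f"pics/{sys.argv[1]}.png",o[y0:y0+600,x0:x0+800])
# fit
h=cv2.cvtColor(im,cv2.COLOR_BGR2HSV);k=cv2.inRange(h,(3,140,50),(20,255,255));k[:, :370]=0;k[260:]=0
ys,xs=np.nonzero(k)
def cost(c):
    # far-side contour points: right-most per row
    r=proj(m,np.c_[c[0]+.056*np.cos(a),c[1]+.056*np.sin(a),np.full(90,.125)])
    rows=[y for y in range(ys.min()+25,ys.max()-2)]
    P=np.array([[xs[ys==y].max()+.5,y] for y in rows if (ys==y).any()],float)
    d=np.linalg.norm(P[:,None]-r[None],axis=2).min(1); return np.minimum(d,3).sum()
b=minimize(cost,F,method="Nelder-Mead");print("funnel fit",b.x.round(4),b.fun)
E
python3 ov.py ov4 .4645 .348 640 150
```

```text
dish x [ 0.1095 -0.994   0.0023] dish z [0.0014 0.0024 1.    ]
tip [0.4629 0.3195 0.1633] origin [0.4724 0.233  0.1605]
funnel fit [0.4661 0.349 ] 85.69255521364944
```

View pics/ov4.png

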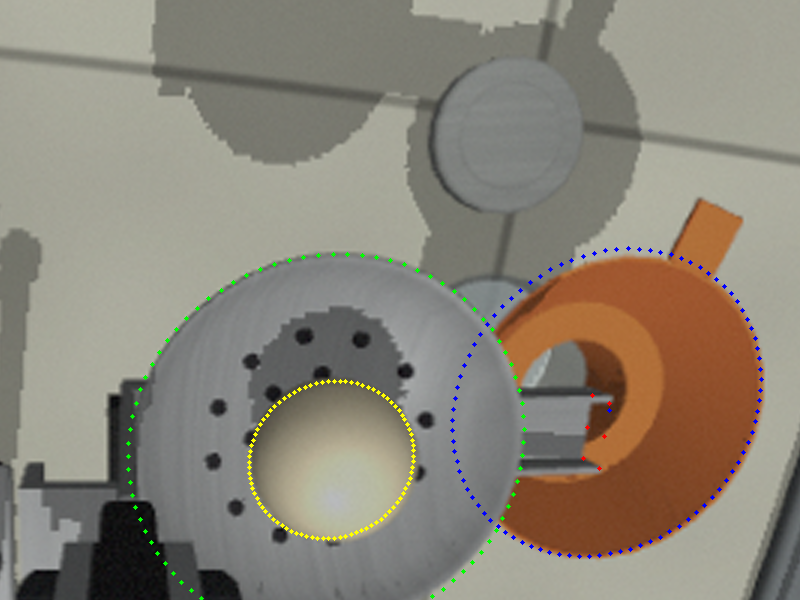

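The overlay fits well: rim, dish circle and soap all match, with the soap exactly in the middle. Tip needs about (+3, +29) mm; I'll also trim the yaw and lower by 5 mm.

Request:
{"op": "arm_command", "data": {
  "moves": [
    [[0, 0, -0.001, 0, 0.001, 0, 255], [0, 0, -0.003, 0.0005, 0.004, -0.001, 255], [0, 0, -0.005, 0.001, 0.009, -0.002, 255], [0, 0, -0.007, 0.0012, 0.015, -0.003, 255], [0, 0, -0.008, 0.0012, 0.021, -0.004, 255], [0, 0, -0.009, 0.0012, 0.026, -0.005, 255], [0, 0, -0.009, 0.0012, 0.0285, -0.005, 255], [0, 0, -0.009, 0.0012, 0.029, -0.005, 255]]
  ]
}}

```text
clock: 17.48
eef_pos: [0.4797, 0.2077, 0.2776]
tcp_rot: [-0.05, 0.999, -0.001, -0.001]
force: [0.5, -0.7, -2.8]
opening: 0.0095
```

Request:
{"op": "arm_command", "data": {
  "moves": [
    [[0, 0, 0, 0, 0, 0, 255], [0, 0, 0, 0, 0, 0, 255], [0, 0, 0, 0, 0, 0, 255], [0, 0, 0, 0, 0, 0, 255], [0, 0, 0, 0, 0, 0, 255], [0, 0, 0, 0, 0, 0, 255]]
  ]
}}

```text
clock: 18.23
eef_pos: [0.4798, 0.2077, 0.2776]
tcp_rot: [-0.05, 0.999, -0.001, -0.001]
force: [0.7, 0.1, -2.9]
opening: 0.0092
```

```bash
python3 ov.py ov5 .4655 .3485 640 150; python3 look.py 5
```

```text
dish x [ 0.1007 -0.9949  0.0023] dish z [0.0014 0.0024 1.    ]
tip [0.4653 0.3487 0.1583] origin [0.474  0.2621 0.1555]
funnel fit [0.4658 0.3491] 92.78327074803597
18.275 [0.4797 0.2077 0.2776] [-5.040e-02  9.987e-01 -1.200e-03 -8.000e-04] [ 0.9  0.5 -2.4] [-0.08 -0.03 -0.03] [ 0.16 -0.12 -0.06  1.63 -0.    0.06] 0.009150188620051422
```

View pics/ov5.png

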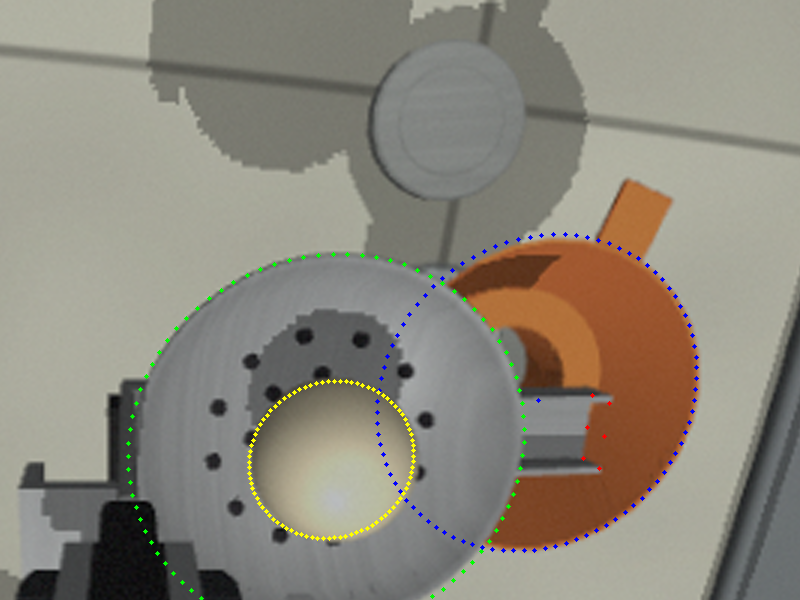

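View pics/b5.png

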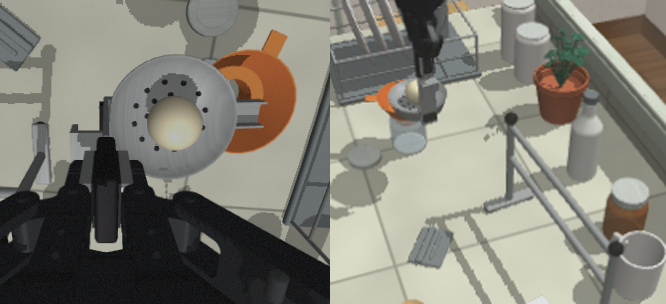

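```bash
python3 -c "
from bench import ctrl
print(ctrl.finish_job())"
```

```text
the job is handed in; nothing more can be done
None
```

I lifted the soap dish off the rail, drew it clear and turned it a level quarter turn. It is now held with the spout pointing +y, over the orange funnel on the jam jar. I handed it in at about 18.3 s of the 64 s allowed.

**Last checks:**
- **Spout tip:** at about (0.465, 0.349, 0.158) m, against a funnel mouth fitted at (0.466, 0.349, 0.125) m. That is within about 1 mm sideways and about 33 mm above the rim.
- **Level and turn:** by the arm's own pose, the dish is tilted about 0.2° and aligned with the rails to within about 0.2°.
- **Soap:** it matches the modelled middle of the dish in the wrist picture.
- **Holding:** the arm was still, and only the dish's weight of 2–3 N showed on the wrist.
- **Other things:** the last wrist and side pictures showed nothing else moved. I did not compare the rest of the scene.

**What disagreed:**
- The separate camera estimates of the funnel's centre differed by up to 7 mm in y. I went by the last wrist view, which shows the spout and funnel together.
- The trained networks only returned points on the whole dish instead of the grip. I measured the grip from the camera pixels.
- During the lift there was a light sideways contact of 2–4 N, probably the dish against the rails. It stopped once the dish was drawn forward.

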